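Release a preset spring from its guarded fixture with the pull hook

ROBOT

A 6-joint arm with a two-finger parallel gripper is mounted at the origin on a cart in front of the work surface, level with it; the furniture and walls round the work are solid. World frame = base frame: x ahead of the robot, y to its left, z up, the work surface at z = 0. Lengths are in m, angles in rad, forces in N, time in s.
With the tool pointing down it reaches from about 0.35 to 0.975 m from the base axis. Payload 4.9 kg.
Tool frame: the origin (TCP) lies midway between the tips of the shut fingers; the grasp point (between the pads) lies 19 mm behind it; y points along the fingers, z is the direction in which the jaws open and shut, and the axes are right-handed (so a half turn about y gives the same grasp; the last joint's range is limited). The gripper opens to 85 mm and grips with 20 to 120 N. Pads are 22 mm wide; open, the fingers measure 114 mm over their backs; the gripper's body (76 mm by 85 mm) begins 54 mm behind the grasp point. The pads swing forward as they close: fully open they stand 13 mm farther back than shut.
Start: joints at [1.189, 0.053, 1.613, -0, 1.476, -0.119], TCP at [0.162, 0.604, 0.231] pointing down, gripper open.
Joint ranges: [-3.01, 3.01], [-1.01, 2.22], [0.06, 2.58], [-1.02, 4.17], [0.09, 2.62], [-3.14, 3.14]. Speed limits (rad/s): [2.57, 2.57, 3.14, 3.14, 3.14, 3.14].

INTERFACE

Orientations are given as a unit quaternion [w, x, y, z].
In Python, from plant import * gives the robot as it stands.
- The arm moves only by the shell command python3 -m crank 'ROWS'. ROWS is JSON, a list that holds one entry, the list of rows, each a list of 5 numbers: the gripper command: -1 is shut, 1 is fully open, values between are in proportion, then the shift along the tool's x, y, z in cm, then the turn about the tool's y in degrees. In form: [[[jaw, dx, dy, dz, twist], ...]]. A call has 1 to 8 rows; each row shifts and turns the commanded pose from where the row before left it, along the tool's axes as they then stand; what a row does not reach is not made up. A row lasts 1/8 s, in which the tool goes at most 62.5 mm and 10.7 degrees, less where a joint would pass 70% of its speed; a pose out of reach is approached as far as the arm can. A call with a gripper value outside its range is refused whole. The fingers move at their own pace and stop on an object; the grip force is fixed at half the most. Time passes only in rows, so rows that do not move let the fingers close. It gives the time, the measured TCP pose, the force and the opening at its end, in the units of the state.
- state(): the state, without advancing time (a new reading comes with each control period).
- grab_frame(name): name is "scene" or "top" or "wrist"; returns a dict with "frame" (480x640x3 uint8, red, green, blue), "fx", "fy", "cx", "cy" (pixels), "pose" (4x4, takes a point from camera to world coordinates). Camera axes: x right, y up, looking along -z (the intrinsics and any distortion apply to the point x, -y, -z); pixel columns grow to the right and rows downward; lengths in m; the calibration is good to about 2 mm. A picture is of the moment at which its call begins. There is no depth.
- job_done(): hands the job in, once; it reports no verdict.
The state is a dict: "time": time; "joint_pos": joint angles; "joint_vel": joint speeds; "joint_efforts": joint torques, N m; "tool_pos": TCP position; "tool_rot": TCP orientation; "contact_force": force on the tool from outside, world axes, zero at the start; "ft_torque": the same for the moment, N m; "gripper_width": opening from 0.0 (shut) to 1.0 (fully open).
Only numpy, scipy, OpenCV 4.12 (cv2) and the standard library are available. Lean on these libraries where they do the work, as an engineer would, in place of code of your own. Each camera call takes 0.05 s, during which the arm holds its last target.

TASK

A spring has been held compressed in the guarded setting fixture and its bolt must now be drawn from outside, so that no hand is in the way when it lets go. Take the hooked rod from its cradle by the orange handle, reach the hook through the slot in the guard, drop it into the bolt's pull loop and draw the bolt steadily back towards the slot until the brass platen springs up, feeling the load all the way: how far out the loop has been set differs and the bolt has a hard stop close behind the release point, so never force the rod against the bolt, the stop or the guard (keep it under 18 N). Keep the gripper itself off the fixture, lay the rod back in its cradle as it lay and let go, and leave everything else on the bench as it stands.

Things in the scene. Friction and masses are not known exactly. Their poses are not given: they have to be found in the camera images.
- fixture: Spring-setting fixture, fixed: grey base plate 219x146x12 mm under a guard of clear panels with aluminium posts, 195 deep, 132 wide, top 176 high. Origin on the bench plane; x points from the slotted front into the guard, y left, z up. Guard front at x=-120, back 75, sides y=+-66. On y=0 a steel bolt, axis z=75, slides along x through an aluminium guide block (x=-4 to 20, up to z=90)
- slot (a point): Centre of the black-edged slot in the guard's front panel (fixture x=-120, y=0, z=93 mm). The slot is 80 mm wide (y=+-40) and 90 mm high (z=48 to 138); axes as the fixture. Nothing stands between the slot and the pull loop
- drop_point (a point): Fixed point of the fixture (x=-50, y=0, z=75 mm; axes as the fixture) that lies inside the shut bolt's level pull loop at every setting. Loop of 6 mm bar, mid-plane z=75; clear inside 32 mm (x) by 26 mm (y=+-13). A screwed drawbar sets it: middle of the front bar 9 to 29 mm nearer the slot than this point, not measured. A 7 mm hook lowered here goes in
- platen (a joint): Height of the brass platen (28 mm disc at fixture x=+42 mm), m: 0 = held down by the bolt, 0.015 = sprung up, where it stays. It is let go after about 22 mm of bolt draw towards the slot (-x); a hard stop follows at 24 mm. Drawing takes about 7 to 12 N until then, about 3 N after. The bolt stays where it is left
- hook_rod: Pull hook, 0.16 to 0.26 kg. Origin at the centre of its orange handle, half-way up; x along the rod to the hook, z up as it lies. Handle 106 mm long, flat sides 20 mm apart (y; grasp these at mid-handle), 24 mm high; pommel 32 mm across behind (x=-53 to -64), ferrule 31 in front (x=53 to 67). The 7 mm shaft runs on along x, rises 16 mm in a gooseneck (x=123 to 141) and turns down at x=170. Mass centre near x=12
- hook_tip (a point): Centre of the rounded end of the hook: 170 mm ahead of the handle's centre and 12 mm below the shaft's axis (lowest point 15.5 mm below). The straight upright part that pulls reaches from this end to 6 mm above the axis; the neck over it has its underside 12 mm above the axis. Axes as the rod
- cradle: The rod's cradle, fixed: grey plate 130x74x8 mm with two black forks 8 mm thick at x=-42 and 42. Origin at the centre of its underside; x along the lying rod towards the hook. Fork slots 26 mm wide, floor z=34, flared lips up to z=69. Seated rod: axis along x at y=0, z=46, handle centre at x=0 with 7 mm play each way before pommel or ferrule meets a fork. 76 mm free between forks for the fingers
- big_weight: Steel calibration weight, 44 mm across, 55 mm high, origin at the centre of its underside; a bystander
- small_weight: Brass calibration weight, 34 mm across, 42 mm high, origin at the centre of its underside; a bystander
- ring: Steel setting ring lying flat, 52 mm across, 14 mm high, origin at the centre of its underside; a bystander
- loose_spring_0: Small steel coil spring standing on end, 22 mm across, 46 mm high, origin at the centre of its underside; a bystander

How it is judged:
By the outcome, as a careful person would: the job done as asked, in the order asked, and still so for the second after the job is handed in, with the robot touching nothing.
It also fails if it takes over 64 s, if anything falls off the work surface, if the arm or the gripper's body presses on something with over 40 N, if the wrist force passes 120 N, or if a joint passes its speed limit or range.

## Working session

There is one attempt and no reset: what is moved stays moved. The work goes in short steps, Python scripts to look and compute and a shell command to move; the robot and the scene stay as the last step left them, time stands still between calls to the robot, and variables do not carry over. Pictures are saved under pics/ and viewed, and the job is handed in when it is done.

```bash
mkdir -p pics; ls; python3 - <<'E'
from plant import *
import cv2
s=state(); print(s)
for n in ("scene","top","wrist"):
    f=grab_frame(n); cv2.imwrite(f"pics/{n}0.png",f["frame"][:,:,::-1]); print(n,f["fx"],f["fy"],f["cx"],f["cy"],[k for k in f if k!="frame"]); print(f["pose"].round(4).tolist())
E
```

```text
pics
{'time': 0.0, 'joint_pos': array([ 1.18899997e+00,  5.33539200e-02,  1.61429403e+00,  3.74457141e-06,
        1.47599273e+00, -1.19018905e-01]), 'joint_vel': array([ 0.00137053,  0.00022848, -0.00102255,  0.00044102, -0.00015791,
        0.00063434]), 'joint_efforts': array([-2.03706964e-03, -3.93680155e+01, -3.70176351e+01, -2.12363634e-04,
        7.12972018e-03, -1.94181627e-05]), 'tool_pos': array([0.1621293 , 0.60296215, 0.23006482]), 'tool_rot': array([-0.7003106 ,  0.70171296, -0.09281957,  0.09245816]), 'contact_force': array([ 0.225572  , -0.86173323,  0.62548992]), 'ft_torque': array([0.01564992, 0.01542289, 0.00275864]), 'gripper_width': 0.9989469473137582}
scene 437.5695999098337 437.5695999098337 323.09433442494225 238.77676200663535 ['fx', 'fy', 'cx', 'cy', 'pose']
[[-0.6916, 0.568, -0.4461, 0.1975], [-0.7223, -0.5412, 0.4307, 0.3938], [0.0032, 0.6201, 0.7845, 0.7976], [0.0, 0.0, 0.0, 1.0]]
top 607.5600040851469 607.5600040851469 312.4463992551419 232.22732559840446 ['fx', 'fy', 'cx', 'cy', 'pose']
[[-0.0289, 0.9814, -0.1898, 0.4118], [-0.9994, -0.0321, -0.0136, 0.0102], [-0.0194, 0.1892, 0.9817, 1.192], [0.0, 0.0, 0.0, 1.0]]
wrist 388.82291125085175 388.82291125085175 317.91160062037943 234.46057621477112 ['fx', 'fy', 'cx', 'cy', 'pose']
[[0.2591, -0.9319, -0.2536, 0.0978], [0.9658, 0.2495, 0.0702, 0.6216], [-0.0022, -0.2632, 0.9648, 0.3723], [0.0, 0.0, 0.0, 1.0]]
```

View pics/scene0.png

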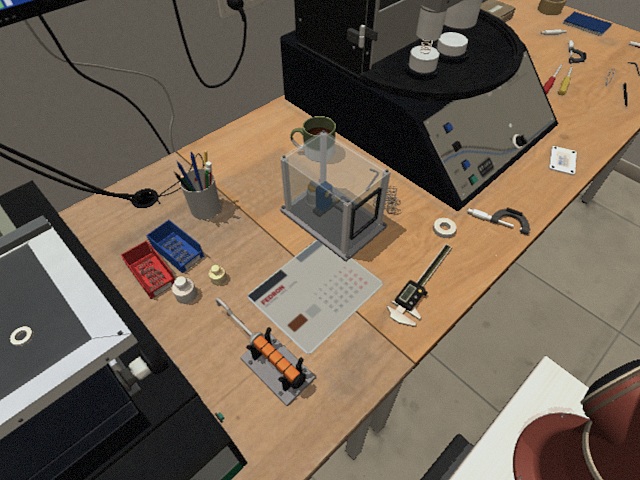

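View pics/top0.png

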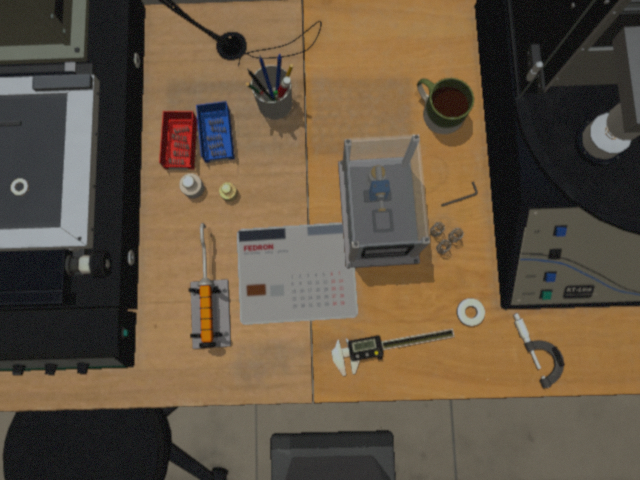

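View pics/wrist0.png

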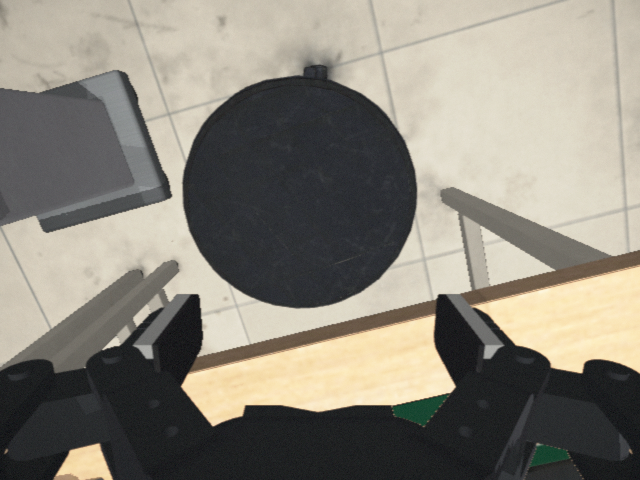

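```bash
python3 - <<'E'
import cv2
a=cv2.imread("pics/top0.png"); 
cv2.imwrite("pics/t_fix.png",cv2.resize(a[120:280,320:480],None,fx=3.75,fy=3.75,interpolation=cv2.INTER_CUBIC))
cv2.imwrite("pics/t_rod.png",cv2.resize(a[210:360,140:290],None,fx=4,fy=4,interpolation=cv2.INTER_CUBIC))
b=cv2.imread("pics/scene0.png")
cv2.imwrite("pics/s_fix.png",cv2.resize(b[120:270,260:420],None,fx=4,fy=4,interpolation=cv2.INTER_CUBIC))
cv2.imwrite("pics/s_rod.png",cv2.resize(b[280:420,200:340],None,fx=4,fy=4,interpolation=cv2.INTER_CUBIC))
E
```

```text
(no output)
```

View pics/t_fix.png

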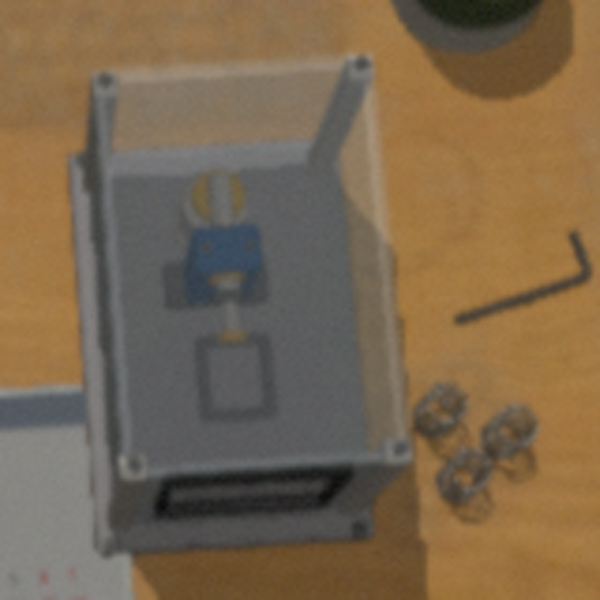

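View pics/t_rod.png

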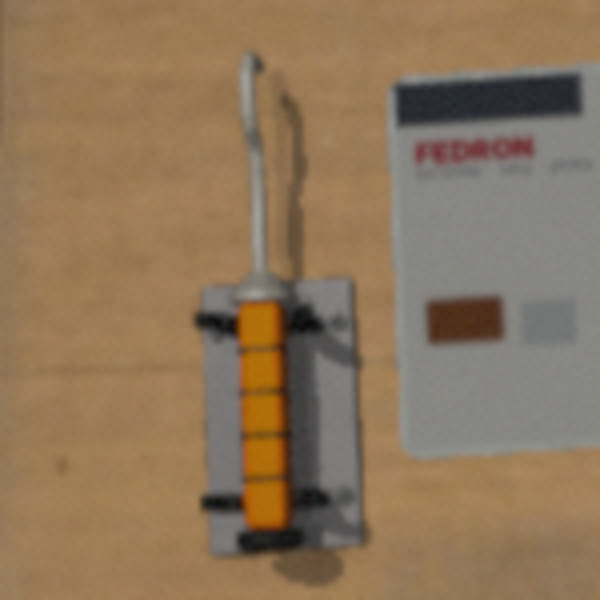

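View pics/s_fix.png

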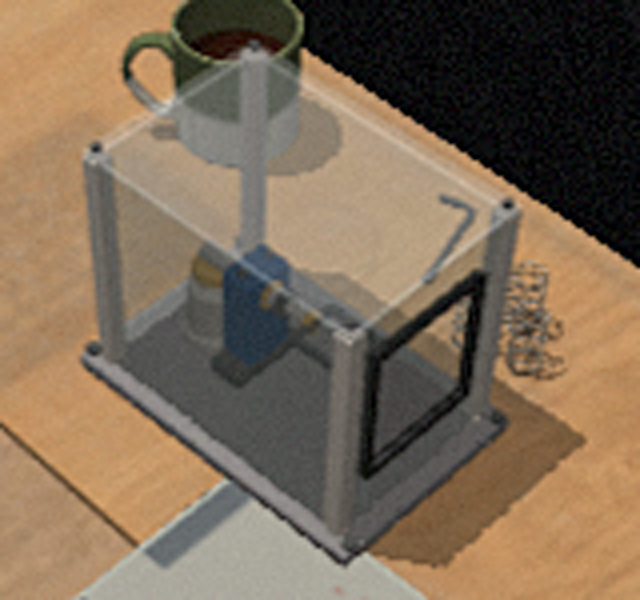

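View pics/s_rod.png

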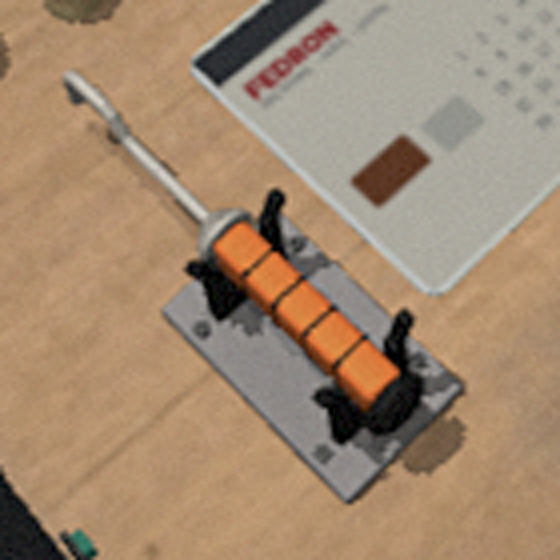

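```bash
cat > h.py <<'E'
from plant import *
import numpy as np, cv2
def ray(f,u,v):
    d=np.array([(u-f["cx"])/f["fx"],-(v-f["cy"])/f["fy"],-1.0]); P=np.asarray(f["pose"])
    return P[:3,3],P[:3,:3]@d
def onz(f,u,v,z):
    o,d=ray(f,u,v); return o+d*(z-o[2])/d[2]
def tri(f,p,g,q):
    o1,d1=ray(f,*p); o2,d2=ray(g,*q)
    t=np.linalg.lstsq(np.c_[d1,-d2],o2-o1,rcond=None)[0]
    a=o1+t[0]*d1;b=o2+t[1]*d2
    return (a+b)/2,np.linalg.norm(a-b)
def proj(f,p):
    P=np.asarray(f["pose"]); c=P[:3,:3].T@(np.asarray(p)-P[:3,3])
    return f["cx"]+f["fx"]*c[0]/-c[2], f["cy"]-f["fy"]*c[1]/-c[2]
E
python3 - <<'E'
from h import *
T=grab_frame("top");S=grab_frame("scene")
tf=lambda x,y:(320+x/3.75-.4,120+y/3.75-.4)
tr=lambda x,y:(140+x/4-.4,210+y/4-.4)
sf=lambda x,y:(260+x/4-.4,120+y/4-.4)
sr=lambda x,y:(200+x/4-.4,280+y/4-.4)
# posts
pts={"BL":(104,80),"BR":(360,65),"FL":(133,465),"FR":(398,450)}
sp={"BL":(95,150),"BR":(252,46),"FL":(347,335),"FR":(508,204)}
for k in pts: print(k,onz(T,*tf(*pts[k]),.178).round(4),onz(S,*sf(*sp[k]),.178).round(4),tri(T,tf(*pts[k]),S,sf(*sp[k])))
for n,p in dict(bFL=(105,550),bFR=(368,530),bBL=(75,158)).items(): print(n,onz(T,*tf(*p),.014).round(4))
for n,p in dict(bFL=(345,555),bFR=(500,420),bBL=(92,350)).items(): print("S",n,onz(S,*sf(*p),.014).round(4))
for n,p in dict(l1=(197,340),l2=(270,337),l3=(275,412),l4=(202,418)).items(): print(n,onz(T,*tf(*p),.078).round(4))
hsv=cv2.cvtColor(T["frame"],cv2.COLOR_RGB2HSV); m=((hsv[...,0]>8)&(hsv[...,0]<24)&(hsv[...,1]>215)&(hsv[...,2]>120)).astype(np.uint8)
n,l,st,c=cv2.connectedComponentsWithStats(cv2.morphologyEx(m,cv2.MORPH_CLOSE,np.ones((3,3))))
i=1+np.argmax(st[1:,4]); print(st[i],c[i]); r=cv2.minAreaRect(np.argwhere(l==i)[:,::-1].astype(np.float32));print(r)
for p in cv2.boxPoints(r): print(onz(T,*p,.058).round(4))
print("hand top cross", [onz(T,*tr(*p),.058).round(4) for p in ((262,300),(266,527))])
for n,a,b in (("neckend",(251,60),(76,80)),("f",(261,292),(222,228)),): print(n,tri(T,tr(*a),S,sr(*b)))
print("hook top",onz(T,*tr(250,58),.065),onz(S,*sr(75,82),.065))
print("handle S",[onz(S,*sr(*p),.058).round(4) for p in ((233,238),(375,384))])
E
```

```text
BL [ 0.7683 -0.0414  0.178 ] [ 0.767  -0.0377  0.178 ] (array([ 0.77044001, -0.04120607,  0.17351953]), np.float64(0.0014266609727871876))
BR [ 0.7713 -0.1608  0.178 ] [ 0.7727 -0.1581  0.178 ] (array([ 0.77307063, -0.16029201,  0.17627847]), np.float64(0.00268053586196984))
FL [ 0.5858 -0.0472  0.178 ] [ 0.5818 -0.039   0.178 ] (array([ 0.58844041, -0.04750175,  0.16628945]), np.float64(0.0014337772429895567))
FR [ 0.5888 -0.1667  0.178 ] [ 0.5889 -0.1648  0.178 ] (array([ 0.58964995, -0.16679121,  0.17603441]), np.float64(0.0011073888778938576))
bFL [ 0.5696 -0.0401  0.014 ]
bFR [ 0.5758 -0.1771  0.014 ]
bBL [ 0.7825 -0.0325  0.014 ]
S bFL [ 0.5688 -0.0346  0.014 ]
S bFR [ 0.5743 -0.17    0.014 ]
S bBL [ 0.7813 -0.0329  0.014 ]
l1 [ 0.6654 -0.0876  0.078 ]
l2 [ 0.6657 -0.1241  0.078 ]
l3 [ 0.6274 -0.1245  0.078 ]
l4 [ 0.6256 -0.0882  0.078 ]
[200 286  11  56 514] [205.3618677  313.23346304]
((205.25567626953125, 313.4940490722656), (55.1711311340332, 9.602055549621582), 88.66777801513672)
[0.5351 0.2401 0.058 ]
[0.535  0.2221 0.058 ]
[0.433  0.2193 0.058 ]
[0.4331 0.2371 0.058 ]
hand top cross [array([0.5375, 0.2302, 0.058 ]), array([0.4326, 0.2278, 0.058 ])]
neckend (array([0.6540325 , 0.23722924, 0.0506441 ]), np.float64(0.0006121042333744538))
f (array([0.54304007, 0.23314926, 0.0480296 ]), np.float64(0.0016080411392739068))
hook top [0.65219805 0.23507556 0.065     ] [0.64442313 0.2410472  0.065     ]
handle S [array([0.5318, 0.2352, 0.058 ]), array([0.436 , 0.2334, 0.058 ])]
```

```bash
cat >> h.py <<'E'
from scipy.spatial.transform import Rotation as R
def pose():
    s=state(); w,x,y,z=s["tool_rot"]; return np.array(s["tool_pos"]),R.from_quat([x,y,z,w]).as_matrix(),s
def rel(target):
    p,M,s=pose(); return (M.T@(np.array(target)-p)*100).round(2)
def yaw(): 
    M=pose()[1]; return np.degrees(np.arctan2(M[1,0],M[0,0]))
E
python3 - <<'E'
from h import *
p,M,s=pose(); print(p,M.round(4),s["time"],yaw())
E
```

```text
[0.16226898 0.60324651 0.23069348] [[ 9.657e-01 -3.000e-04  2.598e-01]
 [-2.598e-01 -9.000e-04  9.657e-01]
 [-1.000e-04 -1.000e+00 -1.000e-03]] 0.25 -15.05784916809001
```

```bash
python3 -m crank '[[[1,0,-2,0,0],[1,4.1,0,-2.76,0],[1,4.1,0,-2.76,0],[1,4.1,0,-2.76,0],[1,4.1,0,-2.76,0],[1,4.1,0,-2.76,0],[1,4.1,0,-2.76,0],[1,4.1,0,-2.76,0]]]'
python3 -m crank '[[[1,4.1,0,-2.76,0],[1,4.1,0,-2.76,0],[1,4.1,0,-2.76,0],[1,0,2,0,-8.2],[1,0,0,0,-8.3],[1,0,0,0,0]]]'
python3 - <<'E'
from h import *
p,M,s=pose(); print(p,yaw(),s["joint_pos"],s["contact_force"],s["time"])
W=grab_frame("wrist"); cv2.imwrite("pics/w1.png",W["frame"][:,:,::-1])
E
```

```text
time: 1.25
tool_pos: [0.3906, 0.3414, 0.2534]
tool_rot: [0.702, -0.7, 0.092, -0.093]
contact_force: [-0.1, 0.2, 0.7]
gripper_width: 0.999
time: 2.0
tool_pos: [0.4871, 0.2305, 0.2327]
tool_rot: [0.707, -0.707, -0.009, 0.008]
contact_force: [-0.0, 0.4, 0.0]
gripper_width: 1.0
[0.48713765 0.23045716 0.23273372] 1.327020620755602 [ 3.03766521e-01 -1.56164826e-01  1.81170139e+00 -1.72548621e-05
  1.48435605e+00 -1.29018958e+00] [-0.04963204  0.43413497  0.00857152] 2.0
```

View pics/w1.png

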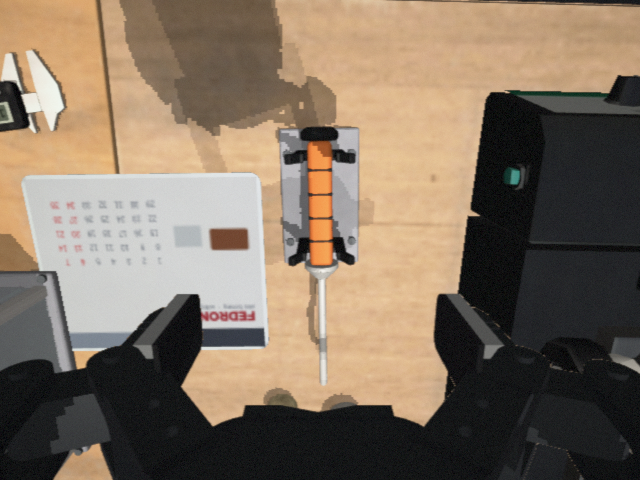

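```bash
python3 - <<'E'
from h import *
T=grab_frame("wrist")
hsv=cv2.cvtColor(T["frame"],cv2.COLOR_RGB2HSV); m=((hsv[...,0]>5)&(hsv[...,0]<22)&(hsv[...,1]>190)&(hsv[...,2]>150)).astype(np.uint8)
n,l,st,c=cv2.connectedComponentsWithStats(cv2.morphologyEx(m,cv2.MORPH_CLOSE,np.ones((5,5))))
i=1+np.argmax(st[1:,4]); print(st[i],c[i]); r=cv2.minAreaRect(np.argwhere(l==i)[:,::-1].astype(np.float32));print(r)
b=cv2.boxPoints(r); q=[onz(T,*p,.058) for p in b]; print(np.round(q,4), np.mean(q,0))
print([onz(T,*p,.046).round(4) for p in ((321,272),(322,335))], onz(T,323,383,.064))
print(proj(T,pose()[0]-[0,0,.0]))
print(T["pose"].round(3))
E
```

```text
[311 142  17  14  90] [322.37777778 148.06666667]
((321.2428283691406, 146.42971801757812), (20.404926300048828, 9.043734550476074), 47.290611267089844)
[[0.4313 0.2249 0.058 ]
 [0.4265 0.2301 0.058 ]
 [0.4378 0.2414 0.058 ]
 [0.4427 0.2362 0.058 ]] [0.43456344 0.2331589  0.058     ]
[array([0.5455, 0.2359, 0.046 ]), array([0.6088, 0.2384, 0.046 ])] [0.64807286 0.24018727 0.064     ]
(np.float64(315.4012802934046), np.float64(302.02660348542065))
[[-0.023 -0.964 -0.265  0.42 ]
 [ 1.    -0.023 -0.006  0.23 ]
 [ 0.    -0.265  0.964  0.375]
 [ 0.     0.     0.     1.   ]]
```

```bash
python3 - <<'E'
from h import *
T=grab_frame("wrist")
cv2.imwrite("pics/w1c.png",cv2.resize(T["frame"][110:290,240:400,::-1],None,fx=3.3,fy=3.3,interpolation=cv2.INTER_CUBIC))
F=T["frame"].astype(int); m=((F[...,0]>150)&(F[...,2]<90)&(F[...,0]-F[...,2]>100)&(F[...,1]<170))
m[:, :290]=0;m[:,350:]=0
for v in range(140,270,8):
    u=np.where(m[v])[0]; 
    if len(u)>4: print(v,u.min(),u.max(),onz(T,(u.min()+u.max())/2,v,.058).round(4))
v=np.where(m.any(1))[0]; print(v.min(),v.max(),onz(T,319,v.min()-.5,.058),onz(T,320,v.max()+.5,.058))
E
```

```text
148 307 327 [0.4358 0.2299 0.058 ]
156 308 330 [0.442  0.2316 0.058 ]
164 308 330 [0.4483 0.2318 0.058 ]
172 308 330 [0.4547 0.2319 0.058 ]
180 308 330 [0.4612 0.2321 0.058 ]
188 309 330 [0.4677 0.2326 0.058 ]
196 311 330 [0.4743 0.2336 0.058 ]
204 309 331 [0.4809 0.2334 0.058 ]
212 309 331 [0.4877 0.2336 0.058 ]
220 310 331 [0.4945 0.2342 0.058 ]
228 309 331 [0.5014 0.2339 0.058 ]
236 310 331 [0.5084 0.2345 0.058 ]
244 310 331 [0.5155 0.2347 0.058 ]
252 310 331 [0.5226 0.2349 0.058 ]
260 310 331 [0.5298 0.2351 0.058 ]
142 264 [0.43068909 0.2313298  0.058     ] [0.53393926 0.23472774 0.058     ]
```

View pics/w1c.png

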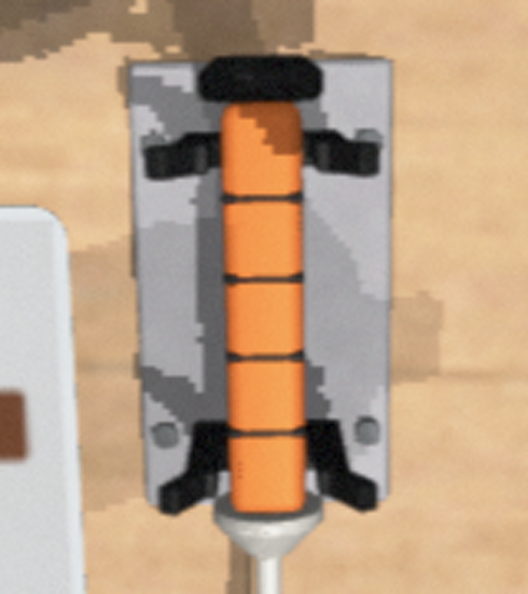

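```bash
python3 -m crank '[[[1,-0.3,2,0.3,-0.8],[1,0,4,0,0],[1,0,4,0,0],[1,0,4,0,0],[1,0,2,0,0],[1,0,0,0,0]]]'
python3 - <<'E'
from h import *
print(rel([.484,.2335,.027]),yaw(),pose()[2]["time"])
W=grab_frame("wrist"); cv2.imwrite("pics/w2.png",W["frame"][:,:,::-1])
E
```

```text
time: 2.9
tool_pos: [0.4819, 0.2331, 0.0693]
tool_rot: [-0.707, 0.707, 0.013, -0.015]
contact_force: [0.1, 0.2, -1.0]
gripper_width: 1.002
[0.22 4.23 0.04] 2.2506689397573183 2.9
```

View pics/w2.png

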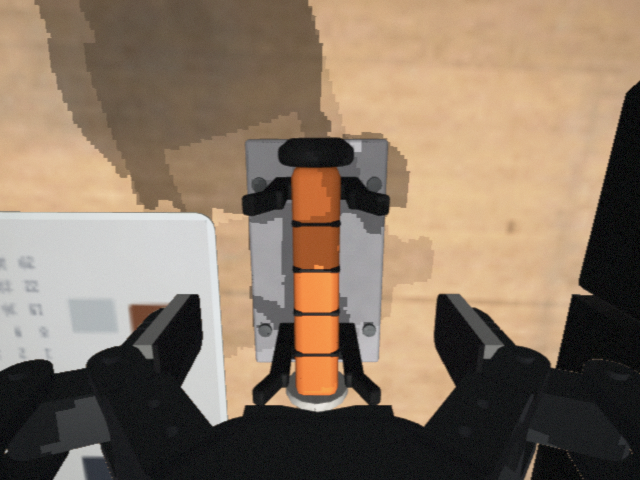

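```bash
python3 - <<'E'
from h import *
W=grab_frame("wrist")
for p in ((316,167),(316.5,222),(317,270),(317,313),(317.5,354),(318,395)): print(onz(W,*p,.058).round(4))
E
python3 -m crank '[[[1,0.2,2.0,0,0],[1,0,1.7,0,0],[1,0,0.5,0,0],[1,0,0,0,0]]]'
```

```text
[0.4314 0.2318 0.058 ]
[0.4538 0.2328 0.058 ]
[0.4747 0.2339 0.058 ]
[0.4947 0.2347 0.058 ]
[0.515  0.2357 0.058 ]
[0.5366 0.2368 0.058 ]
time: 3.5
tool_pos: [0.4855, 0.2335, 0.0293]
tool_rot: [-0.707, 0.707, 0.014, -0.014]
contact_force: [-0.1, 0.5, -0.3]
gripper_width: 0.998
```

```bash
python3 -m crank '[[[1,-0.1,0.1,0.1,-0.3],[-1,0,0,0,0],[-1,0,0,0,0],[-1,0,0,0,0],[-1,0,0,0,0],[-1,0,0,0,0],[-1,0,0,0,0]]]'
```

```text
time: 4.38
tool_pos: [0.4848, 0.2345, 0.0286]
tool_rot: [0.707, -0.707, -0.016, 0.015]
contact_force: [0.5, -0.9, 2.8]
gripper_width: 0.223
```

```bash
python3 -m crank '[[[-1,0,-1,0,0],[-1,0,-2.5,0,0],[-1,0,-3,0,0],[-1,0,-2.5,0,0],[-1,0,-1,0,0],[-1,0,0,0,0]]]'
python3 - <<'E'
from h import *
print(rel([.39,-.1106,.128]),yaw(),pose()[2]["time"])
W=grab_frame("scene"); cv2.imwrite("pics/s3.png",W["frame"][:,:,::-1])
E
```

```text
time: 5.12
tool_pos: [0.4845, 0.2345, 0.1286]
tool_rot: [0.707, -0.707, -0.016, 0.015]
contact_force: [0.0, -0.4, -2.1]
gripper_width: 0.222
[-10.98   0.04 -34.05] 2.545103822041081 5.125
```

View pics/s3.png

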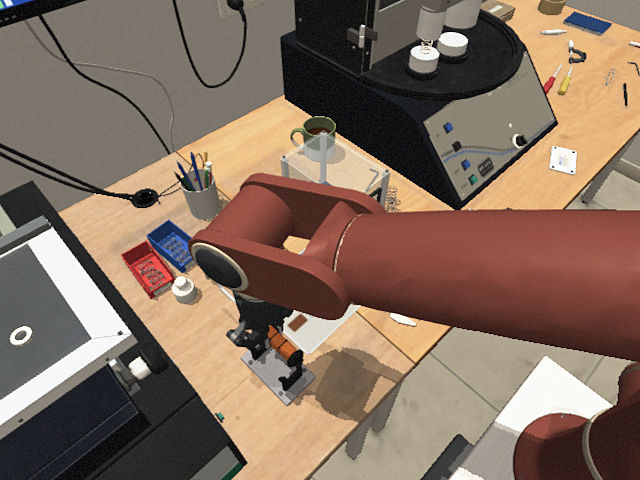

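```bash
python3 -m crank '[[[-1,-2,0,-2,0],[-1,-3,0,-4,0],[-1,-3,0,-5,0],[-1,-2,0,-5,0],[-1,-1,0,-5,0],[-1,0,0,-5,0],[-1,0,0,-4,0],[-1,0,0,-2.5,0]]]'
python3 -m crank '[[[-1,0,0.5,-1.5,0.6],[-1,0,1,0,0],[-1,0,1,0,0],[-1,0,1.2,0,0],[-1,0,1,0,0],[-1,0,0,0,0]]]'
python3 - <<'E'
from h import *
print(rel([.39,-.1106,.0806]),yaw(),pose()[2]["time"])
for n in ("top","scene"):
    W=grab_frame(n); cv2.imwrite(f"pics/{n}4.png",W["frame"][:,:,::-1])
E
```

```text
time: 6.18
tool_pos: [0.3879, -0.0965, 0.1268]
tool_rot: [0.707, -0.707, -0.014, 0.016]
contact_force: [0.5, -0.2, -1.8]
gripper_width: 0.226
time: 6.92
tool_pos: [0.3889, -0.1094, 0.08]
tool_rot: [0.707, -0.707, -0.011, 0.013]
contact_force: [0.5, 0.2, -2.9]
gripper_width: 0.224
[ 0.11 -0.06 -0.13] 1.980015392912348 6.925
```

View pics/top4.png

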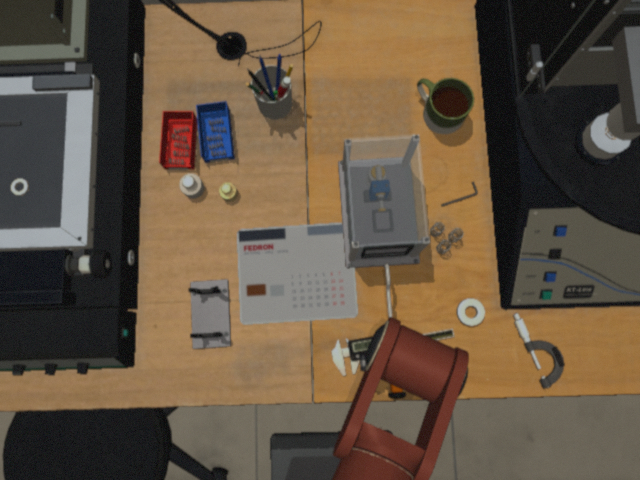

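View pics/scene4.png

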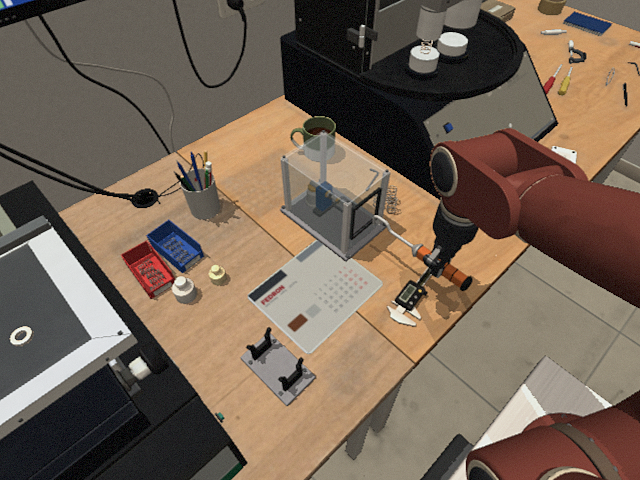

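```bash
python3 - <<'E'
import cv2
a=cv2.imread("pics/top4.png"); 
cv2.imwrite("pics/t4c.png",cv2.resize(a[170:330,330:450],None,fx=5,fy=5,interpolation=cv2.INTER_CUBIC)[:, :])
b=cv2.imread("pics/scene4.png")
cv2.imwrite("pics/s4c.png",cv2.resize(b[150:290,330:480],None,fx=5,fy=5,interpolation=cv2.INTER_CUBIC)[:600])
E
```

```text
(no output)
```

View pics/t4c.png

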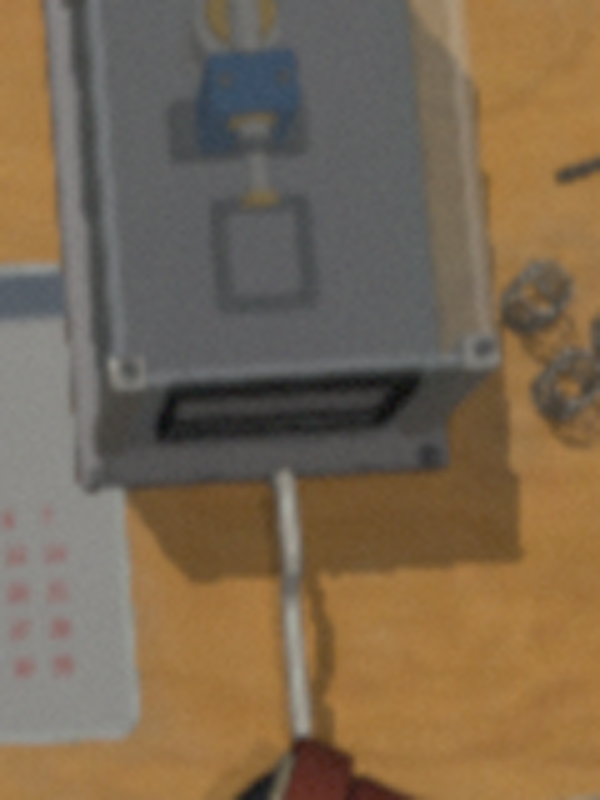

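View pics/s4c.png

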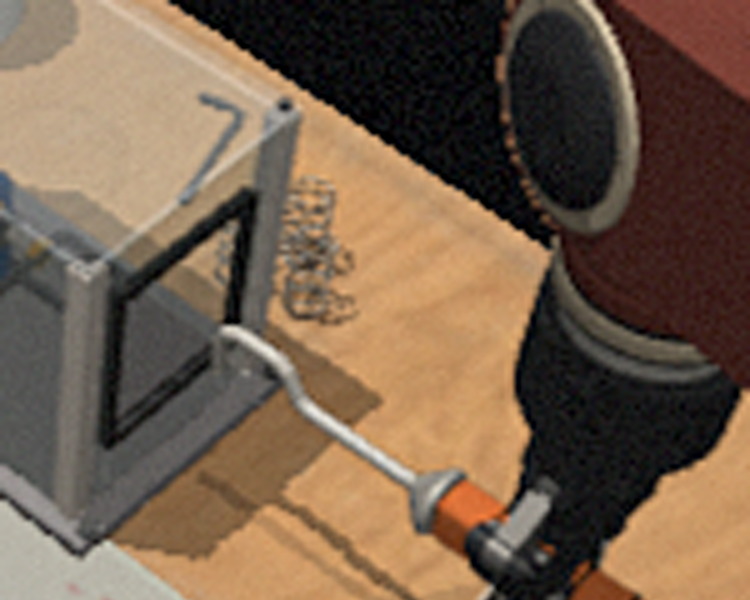

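```bash
python3 - <<'E'
from h import *
T=grab_frame("top");S=grab_frame("scene")
t=lambda x,y:(330+x/5-.4,170+y/5-.4); s=lambda x,y:(330+x/5-.4,150+y/5-.4)
print("hook corner",tri(T,t(286,476),S,s(228,332)), onz(T,*t(286,476),.114))
print("shaft",onz(T,*t(302,730),.098),onz(T,*t(293,600),.098))
print("ferr",onz(S,*s(400,470),.098), "tip",onz(S,*s(218,367),.086), "hk",onz(S,*s(228,332),.114))
for n,p in dict(l1=(212,203),l2=(300,198),l3=(316,303),l4=(220,308)).items(): print(n,onz(T,*t(*p),.076).round(4))
p,M,_=pose(); tip=p+M@np.array([.169,0,0]); print(p,tip)
E
```

```text
hook corner (array([ 0.55788669, -0.10617446,  0.10788384]), np.float64(0.0010085126769689406)) [ 0.55663508 -0.10578148  0.114     ]
shaft [ 0.46743945 -0.10844238  0.098     ] [ 0.51383734 -0.10767498  0.098     ]
ferr [ 0.46571158 -0.10821209  0.098     ] tip [ 0.55938643 -0.10389042  0.086     ] hk [ 0.55512791 -0.10149466  0.114     ]
l1 [ 0.666  -0.0875  0.076 ]
l2 [ 0.6668 -0.1206  0.076 ]
l3 [ 0.6264 -0.1244  0.076 ]
l4 [ 0.6257 -0.0886  0.076 ]
[ 0.39010815 -0.1102674   0.08189114] [ 0.55901026 -0.10451863  0.08206538]
```

```bash
python3 -m crank '[[[-1,0,-0.8,-0.2,0],[-1,1.3,0,0,0],[-1,1.3,0,0,0],[-1,1.3,0,0,0]]]'
python3 -m crank '[[[-1,1.3,0,0,0],[-1,1.3,0,0,0],[-1,1.3,0,0,0],[-1,0.9,0,0,0],[-1,0,0,0,0]]]'
python3 - <<'E'
from h import *
p,M,s=pose(); print(p,p+M@np.array([.169,0,0]),yaw(),s["contact_force"])
for n in ("top","scene"):
    W=grab_frame(n)["frame"][:,:,::-1]
    W=W[150:330,330:450] if n=="top" else W[130:290,270:480]
    cv2.imwrite(f"pics/{n}5.png",cv2.resize(W,None,fx=3.3 if n=="top" else 3.7,fy=3.3 if n=="top" else 3.7,interpolation=cv2.INTER_CUBIC))
E
```

```text
time: 7.62
tool_pos: [0.4297, -0.1109, 0.0898]
tool_rot: [-0.707, 0.707, 0.012, -0.012]
contact_force: [-0.3, -0.8, -2.5]
gripper_width: 0.224
time: 8.25
tool_pos: [0.4772, -0.1091, 0.0893]
tool_rot: [0.707, -0.707, -0.012, 0.012]
contact_force: [-0.1, -0.6, -1.8]
gripper_width: 0.226
[ 0.47716639 -0.10911921  0.08930341] [ 0.64606647 -0.10330875  0.08925506] 1.9702990643599514 [-0.08556696 -0.58370796 -1.82557213]
```

View pics/top5.png

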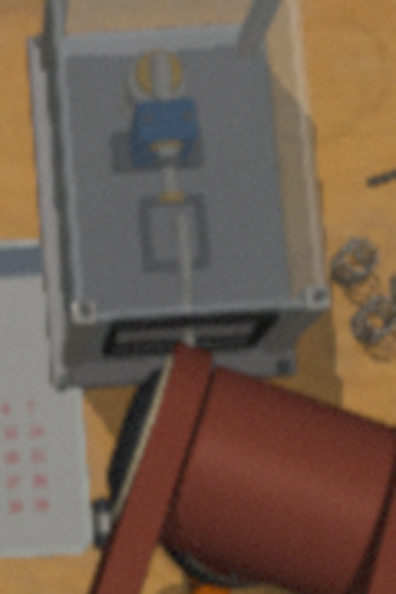

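View pics/scene5.png

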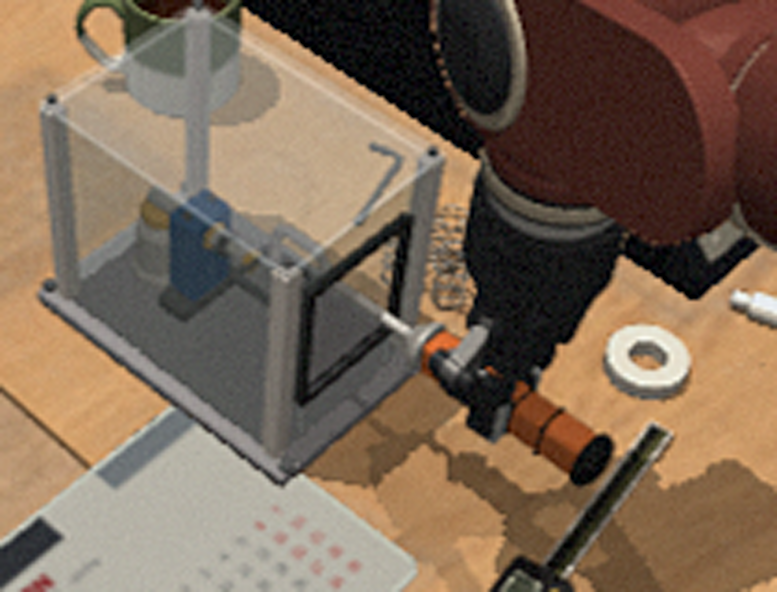

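```bash
python3 - <<'E'
from h import *
T=grab_frame("top")
t=lambda x,y:(330+x/3.3-.4,150+y/3.3-.4)
print("tip end",onz(T,*t(182,209),.125),onz(T,*t(185,280),.125))
for p in ((140,197),(208,195),(213,268),(144,272)): print(onz(T,*t(*p),.076).round(4))
print(pose()[0])
E
```

```text
tip end [ 0.64903957 -0.10581435  0.125     ] [ 0.60971668 -0.10541024  0.125     ]
[ 0.6677 -0.0876  0.076 ]
[ 0.6676 -0.1263  0.076 ]
[ 0.6252 -0.1269  0.076 ]
[ 0.6242 -0.0878  0.076 ]
[ 0.47631491 -0.10908187  0.08911116]
```

```bash
python3 -m crank '[[[-1,0.2,0.8,-0.1,0],[-1,0,0.5,0,0],[-1,0,0.3,0,0]]]'
python3 -m crank '[[[-1,0,0.4,0,0],[-1,0,0.4,0,0]]]'
python3 -m crank '[[[-1,0,0.4,0,0],[-1,0,0.2,0,0],[-1,0,0,0,0]]]'
```

```text
time: 8.78
tool_pos: [0.4782, -0.11, 0.0725]
tool_rot: [0.707, -0.707, -0.012, 0.012]
contact_force: [-0.1, -0.6, -3.0]
gripper_width: 0.223
time: 9.02
tool_pos: [0.4788, -0.1101, 0.0651]
tool_rot: [-0.707, 0.707, 0.012, -0.012]
contact_force: [-0.1, 0.5, -2.1]
gripper_width: 0.224
time: 9.4
tool_pos: [0.4786, -0.11, 0.0591]
tool_rot: [0.707, -0.707, -0.012, 0.012]
contact_force: [0.1, -0.4, -2.3]
gripper_width: 0.222
```

```bash
python3 - <<'E'
from h import *
for n in ("top","scene"):
    W=grab_frame(n)["frame"][:,:,::-1]
    W=W[160:260,340:440] if n=="top" else W[150:240,300:400]
    cv2.imwrite(f"pics/{n}6.png",cv2.resize(W,None,fx=6,fy=6,interpolation=cv2.INTER_CUBIC))
E
```

```text
(no output)
```

View pics/top6.png

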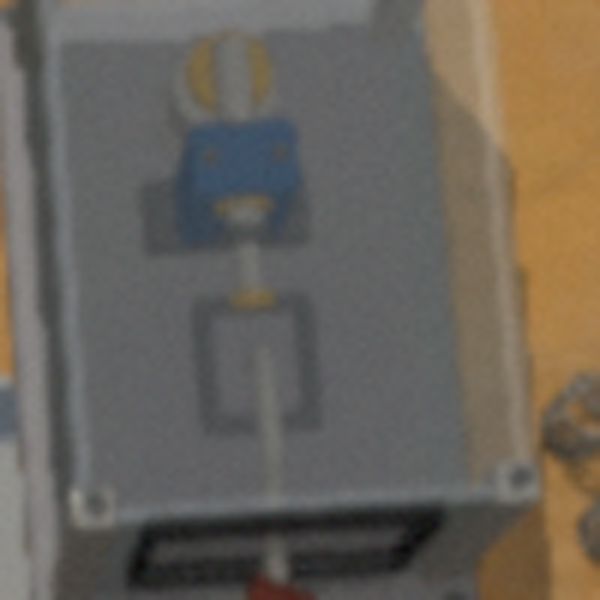

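View pics/scene6.png

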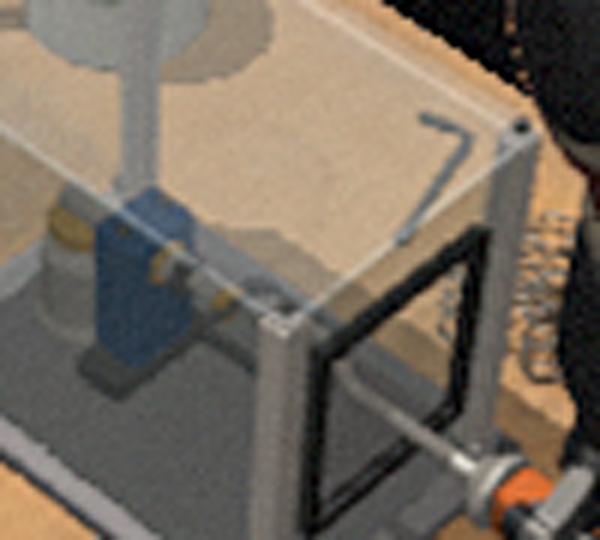

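```bash
python3 -m crank '[[[-1,-0.25,0,0,0],[-1,-0.25,0,0,0],[-1,-0.2,0,0,0]]]'
python3 -m crank '[[[-1,-0.15,0,0,0],[-1,-0.1,0,0,0]]]'
python3 -m crank '[[[-1,-0.1,0,0,0],[-1,-0.1,0,0,0]]]'
```

```text
time: 9.88
tool_pos: [0.4715, -0.1103, 0.0593]
tool_rot: [-0.707, 0.707, 0.012, -0.012]
contact_force: [1.1, -0.0, -3.4]
gripper_width: 0.221
time: 10.12
tool_pos: [0.4691, -0.1104, 0.0593]
tool_rot: [-0.707, 0.707, 0.012, -0.012]
contact_force: [-0.4, -0.9, -2.6]
gripper_width: 0.22
time: 10.38
tool_pos: [0.4672, -0.1105, 0.0593]
tool_rot: [-0.707, 0.707, 0.012, -0.012]
contact_force: [-0.3, 0.2, -2.2]
gripper_width: 0.224
```

```bash
python3 -m crank '[[[-1,-0.1,0,0,0],[-1,-0.1,0,0,0]]]'
python3 -m crank '[[[-1,-0.1,0,0,0]]]'
python3 -m crank '[[[-1,-0.1,0,0,0]]]'
python3 -m crank '[[[-1,-0.1,0,0,0]]]'
```

```text
time: 10.62
tool_pos: [0.4652, -0.1106, 0.0593]
tool_rot: [-0.707, 0.707, 0.012, -0.012]
contact_force: [0.6, 0.3, -2.7]
gripper_width: 0.222
time: 10.75
tool_pos: [0.4642, -0.1106, 0.0593]
tool_rot: [0.707, -0.707, -0.012, 0.012]
contact_force: [0.2, -0.7, -2.1]
gripper_width: 0.222
time: 10.88
tool_pos: [0.4638, -0.1107, 0.0596]
tool_rot: [-0.707, 0.707, 0.013, -0.011]
contact_force: [4.1, -0.1, -3.2]
gripper_width: 0.223
time: 11.0
tool_pos: [0.4636, -0.1108, 0.0599]
tool_rot: [-0.707, 0.707, 0.013, -0.011]
contact_force: [8.2, 0.4, -4.3]
gripper_width: 0.221
```

```bash
python3 -m crank '[[[-1,-0.05,0,0,0]]]'
python3 -m crank '[[[-1,-0.05,0,0,0]]]'
python3 -m crank '[[[-1,-0.05,0,0,0]]]'
```

```text
time: 11.12
tool_pos: [0.4635, -0.1108, 0.0601]
tool_rot: [-0.707, 0.707, 0.014, -0.01]
contact_force: [9.1, 0.8, -4.7]
gripper_width: 0.225
time: 11.25
tool_pos: [0.4634, -0.1108, 0.0602]
tool_rot: [-0.707, 0.707, 0.014, -0.01]
contact_force: [11.1, 0.8, -5.7]
gripper_width: 0.226
time: 11.38
tool_pos: [0.4632, -0.1108, 0.0603]
tool_rot: [-0.707, 0.707, 0.014, -0.01]
contact_force: [10.9, 0.5, -6.3]
gripper_width: 0.225
```

```bash
python3 -m crank '[[[-1,-0.05,0,0,0]]]'
python3 -m crank '[[[-1,-0.05,0,0,0]]]'
python3 -m crank '[[[-1,-0.05,0,0,0]]]'
```

```text
time: 11.5
tool_pos: [0.4626, -0.1109, 0.0603]
tool_rot: [-0.707, 0.707, 0.014, -0.01]
contact_force: [10.0, 0.7, -6.1]
gripper_width: 0.222
time: 11.62
tool_pos: [0.4621, -0.1109, 0.0602]
tool_rot: [-0.707, 0.707, 0.014, -0.01]
contact_force: [10.3, 1.1, -6.0]
gripper_width: 0.22
time: 11.75
tool_pos: [0.4616, -0.1109, 0.0603]
tool_rot: [-0.707, 0.707, 0.014, -0.01]
contact_force: [11.0, 0.2, -6.1]
gripper_width: 0.226
```

```bash
python3 -m crank '[[[-1,-0.1,0,0,0],[-1,-0.1,0,0,0],[-1,-0.1,0,0,0]]]'
python3 -m crank '[[[-1,-0.1,0,0,0],[-1,-0.1,0,0,0],[-1,-0.1,0,0,0],[-1,-0.1,0,0,0]]]'
python3 -m crank '[[[-1,-0.1,0,0,0],[-1,-0.1,0,0,0],[-1,-0.1,0,0,0],[-1,-0.1,0,0,0]]]'
```

```text
time: 12.12
tool_pos: [0.4586, -0.111, 0.0602]
tool_rot: [-0.707, 0.707, 0.014, -0.01]
contact_force: [11.5, 0.7, -6.6]
gripper_width: 0.223
time: 12.62
tool_pos: [0.4546, -0.1111, 0.0602]
tool_rot: [-0.707, 0.707, 0.014, -0.01]
contact_force: [10.3, 0.3, -6.1]
gripper_width: 0.224
time: 13.12
tool_pos: [0.4506, -0.1113, 0.0602]
tool_rot: [-0.707, 0.707, 0.014, -0.01]
contact_force: [11.4, 1.6, -6.6]
gripper_width: 0.225
```

```bash
python3 -m crank '[[[-1,-0.1,0,0,0],[-1,-0.1,0,0,0],[-1,-0.1,0,0,0],[-1,-0.1,0,0,0]]]'
python3 -m crank '[[[-1,-0.1,0,0,0],[-1,-0.1,0,0,0]]]'
python3 -m crank '[[[-1,-0.1,0,0,0]]]'
python3 -m crank '[[[-1,-0.05,0,0,0]]]'
```

```text
time: 13.62
tool_pos: [0.4465, -0.1114, 0.0602]
tool_rot: [-0.707, 0.707, 0.014, -0.01]
contact_force: [11.1, 0.9, -6.4]
gripper_width: 0.224
time: 13.88
tool_pos: [0.4445, -0.1115, 0.0602]
tool_rot: [-0.707, 0.707, 0.014, -0.01]
contact_force: [10.5, 1.0, -6.1]
gripper_width: 0.228
time: 14.0
tool_pos: [0.4435, -0.1115, 0.0602]
tool_rot: [-0.707, 0.707, 0.014, -0.01]
contact_force: [10.5, 1.5, -6.9]
gripper_width: 0.224
time: 14.12
tool_pos: [0.443, -0.1115, 0.0602]
tool_rot: [-0.707, 0.707, 0.014, -0.01]
contact_force: [10.6, 0.8, -5.5]
gripper_width: 0.226
```

```bash
python3 -m crank '[[[-1,-0.05,0,0,0]]]'
python3 -m crank '[[[-1,-0.05,0,0,0]]]'
python3 -m crank '[[[-1,-0.05,0,0,0]]]'
```

```text
time: 14.25
tool_pos: [0.4424, -0.1115, 0.0601]
tool_rot: [-0.707, 0.707, 0.014, -0.01]
contact_force: [9.6, 0.6, -5.8]
gripper_width: 0.219
time: 14.38
tool_pos: [0.441, -0.1117, 0.0602]
tool_rot: [-0.707, 0.707, 0.013, -0.011]
contact_force: [2.1, -0.4, -1.1]
gripper_width: 0.225
time: 14.5
tool_pos: [0.44, -0.1117, 0.06]
tool_rot: [-0.707, 0.707, 0.013, -0.011]
contact_force: [3.0, 0.2, -0.5]
gripper_width: 0.227
```

```bash
python3 -m crank '[[[-1,-0.03,0,0,0]]]'
```

```text
time: 14.62
tool_pos: [0.4398, -0.1117, 0.0599]
tool_rot: [-0.707, 0.707, 0.013, -0.011]
contact_force: [3.5, 0.5, -2.5]
gripper_width: 0.227
```

```bash
python3 -m crank '[[[-1,0.3,0,0,0],[-1,0.4,0,0,0],[-1,0.3,0,0,0],[-1,0,0,0,0]]]'; python3 - <<'E'
from h import *
for n in ("top","scene"):
    W=grab_frame(n)["frame"][:,:,::-1]
    W=W[150:260,340:440] if n=="top" else W[140:240,280:400]
    cv2.imwrite(f"pics/{n}7.png",cv2.resize(W,None,fx=5,fy=5,interpolation=cv2.INTER_CUBIC))
E
```

```text
time: 15.12
tool_pos: [0.4488, -0.111, 0.059]
tool_rot: [0.707, -0.707, -0.012, 0.012]
contact_force: [-0.7, -0.0, -1.5]
gripper_width: 0.222
```

View pics/top7.png

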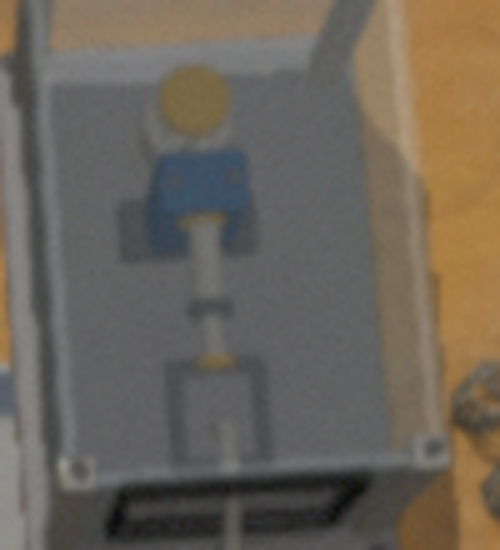

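View pics/scene7.png

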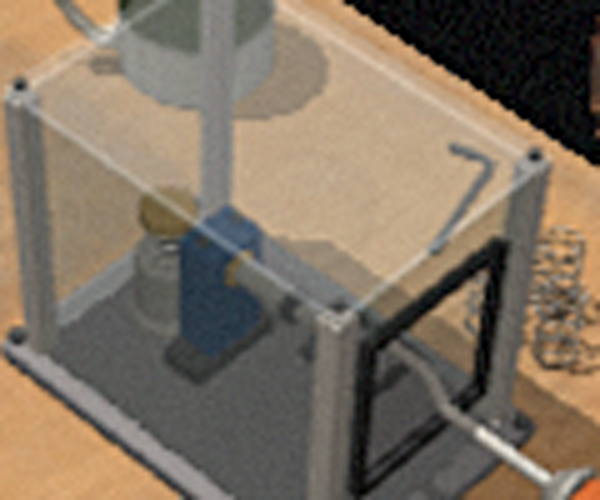

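```bash
python3 -m crank '[[[-1,0.1,-0.4,0,0],[-1,0,-0.6,0,0],[-1,0,-0.8,0,0],[-1,0,-0.8,0,0],[-1,0,-0.4,0,0],[-1,0,0,0,0]]]'
python3 -m crank '[[[-1,-0.8,0,0,0],[-1,-1.2,0,0,0],[-1,-1.2,0,0,0],[-1,-1.2,0,0,0],[-1,-1.2,0,0,0],[-1,-0.6,0,0,0],[-1,0,0,0,0]]]'
python3 - <<'E'
from h import *
p,M,s=pose(); print(p,yaw(),rel([.39,-.1,.13]))
for n in ("top","scene"):
    W=grab_frame(n)["frame"][:,:,::-1]
    W=W[170:330,330:450] if n=="top" else W[150:290,330:480]
    cv2.imwrite(f"pics/{n}8.png",cv2.resize(W,None,fx=3.7 if n=="top" else 5,fy=3.7 if n=="top" else 5,interpolation=cv2.INTER_CUBIC)[:600])
E
```

```text
time: 15.98
tool_pos: [0.4503, -0.1112, 0.0899]
tool_rot: [-0.707, 0.707, 0.012, -0.012]
contact_force: [0.6, 0.3, -2.4]
gripper_width: 0.222
time: 16.85
tool_pos: [0.3877, -0.1132, 0.0894]
tool_rot: [-0.707, 0.707, 0.012, -0.012]
contact_force: [0.5, 0.6, -2.4]
gripper_width: 0.224
[ 0.38771954 -0.11323852  0.08938359] 1.9168666369025145 [ 0.27 -4.06  1.31]
```

View pics/top8.png

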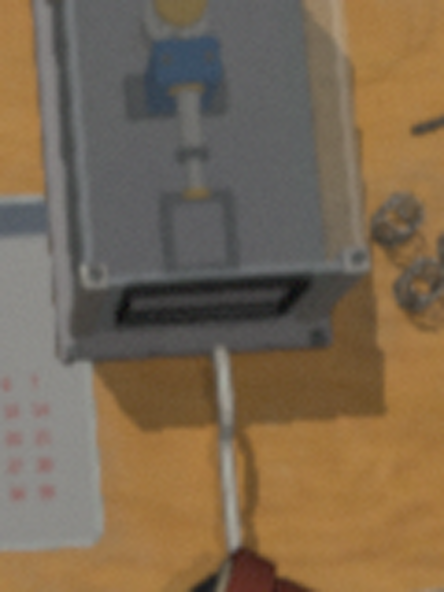

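View pics/scene8.png

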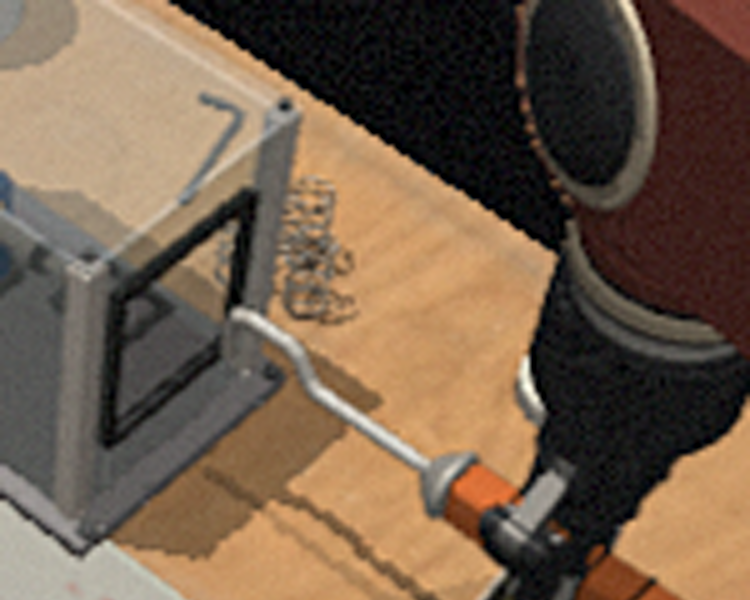

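```bash
python3 - <<'E'
from h import *
T=grab_frame("top");S=grab_frame("scene")
t=lambda x,y:(330+x/3.7-.4,170+y/3.7-.4);s=lambda x,y:(330+x/5-.4,150+y/5-.4)
p=pose()[0]
print(onz(T,*t(221,350),p[2]+.0321)-p, tri(T,t(221,350),S,s(236,316))[0]-p)
print("before .1666; tri before", .5579-.3901, .1079-.0819)
E
```

```text
[0.16828144 0.00372205 0.0321    ] [0.16955064 0.003235   0.02559994]
before .1666; tri before 0.16779999999999995 0.025999999999999995
```

```bash
python3 -m crank '[[[-1,0,-2,0,-0.3],[-1,0,-2,1,-0.3],[-1,0,0,3,0],[-1,0,0,5,0],[-1,0,0,5,0],[-1,0,0,5,0],[-1,1,0,5,0],[-1,3,0,4,0]]]'
python3 -m crank '[[[-1,3,0,3,0],[-1,2.5,0,2,0],[-1,1.5,0,1,0],[-1,0,0,0,0]]]'
python3 - <<'E'
from h import *
print(pose()[0],yaw(),rel([.4848,.2345,.1286]))
E
```

```text
time: 18.05
tool_pos: [0.4154, 0.1706, 0.1294]
tool_rot: [0.707, -0.707, -0.017, 0.016]
contact_force: [1.0, -0.8, -1.3]
gripper_width: 0.22
time: 18.55
tool_pos: [0.4835, 0.2321, 0.1291]
tool_rot: [-0.707, 0.707, 0.016, -0.016]
contact_force: [0.3, 0.2, -2.8]
gripper_width: 0.224
[0.48347512 0.2321442  0.12905877] 2.601197209627923 [0.14 0.05 0.23]
```

```bash
python3 -m crank '[[[-1,0.15,1,0.25,0.1],[-1,0,2,0,0],[-1,0,1,0,0],[-1,0,0,0,0]]]'
python3 - <<'E'
from h import *
print(pose()[0],yaw(),rel([.4848,.2345,.0286]))
W=grab_frame("wrist")["frame"][:,:,::-1]; cv2.imwrite("pics/w9.png",W)
E
```

```text
time: 19.05
tool_pos: [0.4827, 0.2333, 0.0873]
tool_rot: [-0.707, 0.707, 0.014, -0.016]
contact_force: [-0.0, 0.8, -1.8]
gripper_width: 0.221
[0.48271747 0.23327943 0.08727227] 2.4237234155528107 [0.23 5.87 0.12]
```

View pics/w9.png

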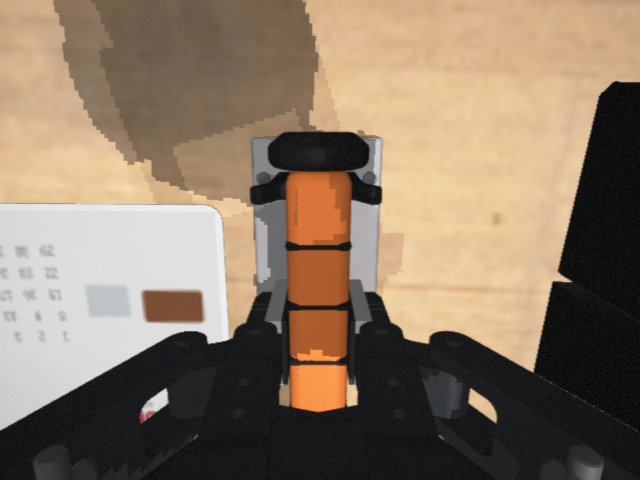

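```bash
python3 -m crank '[[[-1,0.2,1,0.12,0],[-1,0,1.5,0,0],[-1,0,1,0,0],[-1,0,0,0,0]]]'
python3 - <<'E'
from h import *
print(pose()[0],yaw(),rel([.4848,.2345,.0286]))
E
```

```text
time: 19.6
tool_pos: [0.485, 0.2349, 0.0526]
tool_rot: [-0.707, 0.707, 0.014, -0.016]
contact_force: [-0.4, -0.8, -2.9]
gripper_width: 0.226
[0.48499401 0.23486224 0.05260151] 2.4454713122162475 [-0.01  2.4  -0.03]
```

```bash
python3 -m crank '[[[-1,0,0.8,0,0],[-1,0,0.8,0,0],[-1,0,0.4,0,0],[-1,0,0,0,0]]]'
python3 -m crank '[[[-1,0,0.2,0,0],[-1,0,0.1,0,0],[-1,0,0,0,0]]]'
```

```text
time: 20.1
tool_pos: [0.4858, 0.2351, 0.0338]
tool_rot: [-0.707, 0.707, 0.015, -0.015]
contact_force: [-0.2, -0.7, -2.1]
gripper_width: 0.224
time: 20.48
tool_pos: [0.4862, 0.2352, 0.0313]
tool_rot: [0.707, -0.707, -0.015, 0.015]
contact_force: [-0.3, 0.5, -2.1]
gripper_width: 0.222
```

```bash
python3 -m crank '[[[-1,-0.05,0.15,0,0],[-1,0,0,0,0]]]'
python3 -m crank '[[[-1,-0.05,0.1,0,0],[-1,0,0,0,0]]]'
python3 -m crank '[[[-1,0,0.1,0,0],[-1,0,0,0,0]]]'
```

```text
time: 20.72
tool_pos: [0.4855, 0.2352, 0.0297]
tool_rot: [-0.707, 0.707, 0.015, -0.015]
contact_force: [-0.7, 0.2, -2.3]
gripper_width: 0.221
time: 20.98
tool_pos: [0.4851, 0.2352, 0.0287]
tool_rot: [-0.707, 0.707, 0.015, -0.015]
contact_force: [0.4, -0.1, -1.3]
gripper_width: 0.221
time: 21.22
tool_pos: [0.4854, 0.2353, 0.0286]
tool_rot: [0.707, -0.707, -0.015, 0.015]
contact_force: [-3.8, -0.0, 4.7]
gripper_width: 0.226
```

```bash
python3 -m crank '[[[-1,0,-0.1,0,0],[-0.3,0,0,0,0],[0.2,0,0,0,0],[1,0,0,0,0],[1,0,0,0,0],[1,0,0,0,0],[1,0,0,0,0]]]'
python3 -m crank '[[[1,0,-1,0,0],[1,0,-3,0,0],[1,0,-4,0,0],[1,0,-4,0,0],[1,0,-4,0,0],[1,0,-3,0,0],[1,0,0,0,0]]]'
python3 - <<'E'
from h import *
print(pose()[0])
for n in ("top","scene","wrist"): cv2.imwrite(f"pics/{n}10.png",grab_frame(n)["frame"][:,:,::-1])
E
```

```text
time: 22.1
tool_pos: [0.4852, 0.2352, 0.0288]
tool_rot: [0.707, -0.707, -0.015, 0.015]
contact_force: [-0.6, 0.7, -0.6]
gripper_width: 1.002
time: 22.98
tool_pos: [0.4869, 0.2358, 0.2231]
tool_rot: [0.708, -0.706, -0.018, 0.013]
contact_force: [-1.4, 0.7, 1.0]
gripper_width: 1.003
[0.48694297 0.23578861 0.22305271]
```

View pics/wrist10.png

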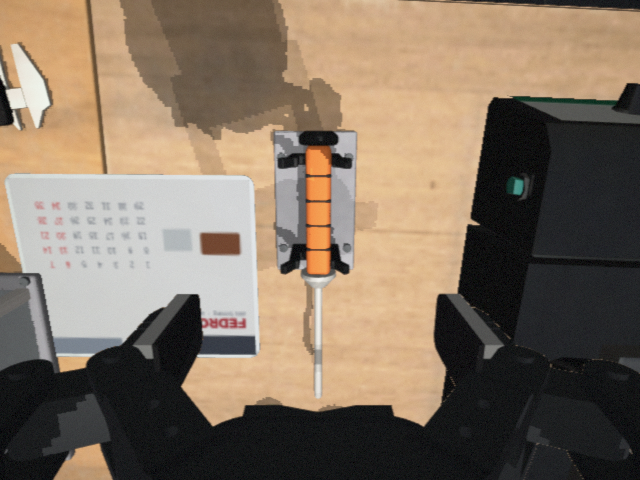

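View pics/top10.png

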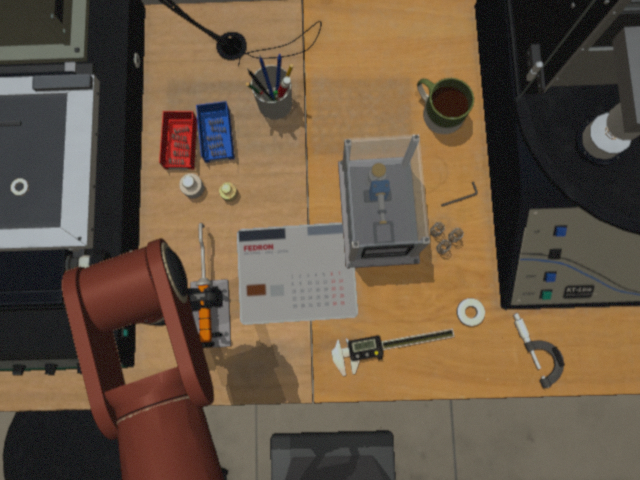

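View pics/scene10.png

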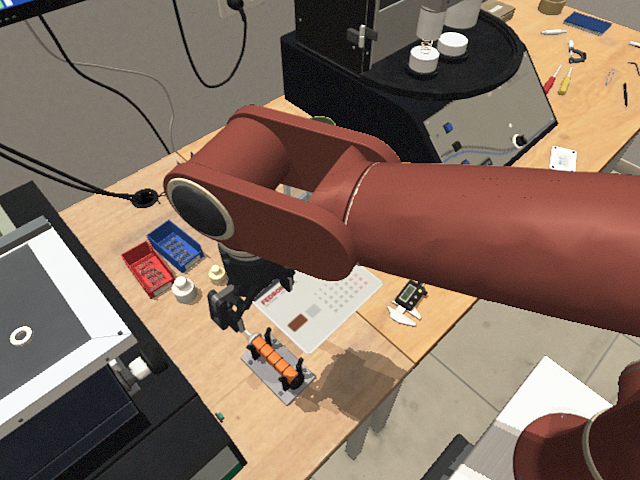

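```bash
python3 -m crank '[[[1,0,0,0,0],[1,0,0,0,0]]]'; python3 - <<'E'
from h import *
print(job_done())
E
```

```text
time: 23.38
tool_pos: [0.4846, 0.235, 0.2174]
tool_rot: [-0.707, 0.707, 0.014, -0.016]
contact_force: [-0.5, 0.2, 0.3]
gripper_width: 1.0
the job is handed in; nothing more can be done
None
```

The bolt is drawn, the brass platen has sprung up, and the rod is back in its cradle with the gripper open and clear. I handed the job in at 23.4 s of the 64 s allowed.

- **Drawing the bolt:** The hook went through the slot and into the loop with no contact force. The loop started to move at about 10–11 N. Just under 22 mm later the load dropped to 2–3 N, and the top and scene pictures then show the platen up.
- **Force:** The highest pull I read was about 11.5 N, or about 12 N counting the roughly 4 N of extra downward load that built up during the draw. I read the force only at the end of each move, so a short peak between readings would not show.
- **Past the release:** I moved about 1 mm further after the drop, reading 3.0–3.5 N with no sign of the hard stop, then unloaded the hook and lifted it out.
- **Rod in the cradle:** It was put down at the pick-up pose to within about 1 mm. The wrist picture shows the handle in both forks with the hook still forward, but I judged this by eye and did not measure it again. Setting it down gave a brief contact of about 6 N.
- **Bystanders:** In the last top picture the weights, ring, springs and everything else on the bench are where they were, also judged by eye.
- **Camera disagreement:** The top and scene cameras differed by about 4 mm sideways. I aligned the hook to the loop within the top picture rather than trusting either one outright.

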